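Bring the sighting target into the inspection camera's view with the swivel mirror

TASK

Stand the fixture block that carries the round sighting target upright in the middle of the painted ring, target facing the mirror, and let go of it. Then take the swivel mirror by the tab on its top and turn it until the inspection camera, looking at the middle of the mirror, sees the target in it; finish while still holding the tab at that angle, because the mirror springs back when it is let go. Leave the other block, the U-shaped block and the round bar where they are.

Things in the scene. Friction and masses are not known exactly. Their poses are not given: they have to be found in the camera images.
- target_block: grey fixture block, 42 (x) x 48 (y) x 70 (z) mm, about 0.4 kg, loose; origin at the centre of its underside. On its +x face is screwed a 4 mm plate, 40 mm wide, standing 10 mm above the block's top, with a 36 mm round white target (black ring and cross) on its outer side. Stands at first left of the station, near a similar block without a target
- target (a point): centre of the round target's face on the target block: 27 mm ahead (+x of the block) of its middle, 48 mm above its underside
- spot: the marked spot: a thin white ring, 76 mm across, painted flat on the bench with a dot in the middle (nothing sticks up more than 1 mm); origin at its centre, on the bench top. The block fits inside it
- station: inspection station fixed to the bench: flat aluminium rail 50 mm wide, 10 mm high, from 37 mm on the +y side to 233 mm on the -y side of its origin, which lies on the bench under the mirror's axis. The grey camera on the rail's -y end (42 mm wide, 74 mm high) looks along station +y at the mirror's middle
- mirror_axis (a point): middle of the mirror glass, on its vertical turning axis, 48 mm above the bench; fixed to the station, its axes are the station's
- lens (a point): front of the camera's lens, 154 mm from the mirror axis in the station's -y direction, 48 mm above the bench
- mirror (a joint): angle of the mirror, rad: 0 at rest on its stop, the glass facing the camera (normal = station's -y); grows clockwise seen from above, to 1.35, the normal swinging from station -y towards -x. A spring (0.015 N m at 0, 0.065 N m at 1 rad) turns it back to 0. The mirror is 64 mm wide, 19 to 77 mm above the bench; the glass face lies in the vertical turning axis
- mirror_tab (a point): point on the mirror's axis, 100 mm above the bench, in the grip tab: upright flat aluminium plate 36 mm wide (parallel to the glass), 10 mm thick, 79 to 118 mm above the bench, centred on the axis. Gripped across its thickness, the fingers close along the mirror's normal. Turns with the mirror: its y axis points against the glass's normal
- sightline (a point): computed, nothing to see: the camera's line of sight after reflection at the middle of the mirror. Origin at the middle of the mirror; its x axis is the direction in which the camera looks by way of the mirror, level, turning twice as far as the mirror; y is to the left of it
- plain_block: grey fixture block without a target, 40 x 46 x 62 mm, loose, to be left alone; origin at the centre of its underside
- u_block: grey U-shaped fixture block, 92 x 64 x 58 mm, loose, to be left alone; origin at the centre of its underside
- bar: pale round bar, 29 mm thick and 95 mm high, standing loose, to be left alone; origin at the centre of its underside
Mind the look-alikes: they are no part of the job. What is shaped like the target_block but blue or yellow is not meant.

How it is judged:
On the way, in this order (a step that is already met when the one before it is completed fails the run):
1. the target block stands upright in the ring, target towards the mirror, let go (horizontal distance between target_block and spot below 0.015 m and height (world z) of target_block below 0.004 m and angle between target_block's own z axis and vertical below 0.1 rad and x of mirror_axis in the frame of target_block above 0.05 m and y of mirror_axis in the frame of target_block between -0.04 and 0.04 m and contact force between each of the arm, the fingers and target_block below 0.1 N and linear speed of target_block below 0.02 m/s), for 0.3 s.
2. the mirror is held by the gripper at the angle at which the camera sees the target (x of target in the frame of sightline above 0.05 m and y of target in the frame of sightline between -0.016 and 0.016 m and contact force between the fingers and mirror above 1 N and velocity of joint mirror between -0.1 and 0.1 rad/s), for 0.5 s.
At the end, for the whole second after the job is handed in: Block upright (0.1 rad) on the bench, within 15 mm of the ring's centre, its +x axis passing the mirror axis within 40 mm, untouched. Fingers hold the mirror (over 1 N), it is still, and the line of sight reflected at the mirror's middle meets the target within 16 mm sideways of its centre (all of step 1 and all of step 2); the arm keeps its last pose, push and grip.
It fails at once if the other block, the U-shaped block or the round bar is moved by more than 15 mm or knocked over (distance of any of plain_block, u_block, bar from where it was at the start of the episode above 0.015 m or angle between any of plain_block, u_block, bar's own z axis and vertical above 0.3 rad).
It also fails if it takes over 48 s, if anything falls off the work surface, if the arm or the gripper's body presses on something with over 40 N, if the wrist force passes 120 N, or if a joint passes its speed limit or range.

ROBOT

A 6-joint arm with a two-finger parallel gripper is mounted at the origin on a cart in front of the work surface, level with it; the furniture and walls round the work are solid. World frame = base frame: x ahead of the robot, y to its left, z up, the work surface at z = 0. Lengths are in m, angles in rad, forces in N, time in s.
With the tool pointing down it reaches from about 0.425 to 0.95 m from the base axis. Payload 3.5 kg.
Tool frame: the origin (TCP) lies between the finger pads; the fingertips stand 19 mm ahead of it and the grasp point (between the pads) is the TCP; z points along the fingers, y is the line along which they close (so a half turn about z gives the same grasp; the last joint's range is limited). The gripper opens to 85 mm and grips with 20 to 120 N. Pads are 22 mm wide; open, the fingers measure 114 mm over their backs; the gripper's body (76 mm by 85 mm) begins 54 mm behind the grasp point. The pads swing forward as they close: fully open they stand 13 mm farther back than shut.
Start: joints at [1.155, 0.286, 1.577, -0, 1.279, -0.15], TCP at [0.177, 0.651, 0.229] pointing down, gripper open.
Joint ranges: [-2.77, 2.77], [-0.9, 2.22], [0.21, 2.48], [-1.53, 4.67], [0.24, 2.81], [-2.84, 2.84]. Speed limits (rad/s): [2.79, 2.79, 3.14, 3.14, 3.14, 3.14].

INTERFACE

Orientations are given as a unit quaternion [x, y, z, w].
In Python, from plant import get_state, cams, ctrl gives the robot as it stands. The module is installed in compiled form; this text tells all that it offers.
- The arm moves only by the tool jog_arm, never from a script. Its argument "deltas" is text: rows parted by semicolons, each of 6 numbers parted by spaces: the shift along the world's x, y, z normalised to -1 to 1, where 1 is 0.02 m, then the turn, a rotation vector about the world's x, y, z normalised to -1 to 1, where 1 is 0.1 rad. In form: x y z ax ay az; .... A call has 1 to 20 rows; each row shifts and turns the commanded pose from where the row before left it; what a row does not reach is not made up. A row lasts 1/8 s, in which the tool goes at most 62.5 mm and 10.7 degrees, less where a joint would pass 70% of its speed; a pose out of reach is approached as far as the arm can. A call with a number of a shift or a turn outside -1 to 1 is refused whole. A call with a gripper value outside its range is refused whole. "gripper" is the opening, from 0 (shut) to 1 (fully open), set as the call begins (left out, the last holds). The fingers move at their own pace and stop on an object; "squeeze" is the grip in N (left out, the last holds). Time passes only in rows, so rows that do not move let the fingers close. It gives the time, the measured TCP pose, the force, the opening and the grip force at its end, in the units of the state.
- get_state(): the state, without advancing time (a new reading comes with each control period).
- cams.read_camera(name): name is "scene" or "top" or "wrist"; returns a dict with "color" (420x560x3 uint8, blue, green, red), "vfov" (degrees; the focal length in pixels is half the picture's height over the tangent of half this angle, whatever the lens; pixels are square), "cx", "cy" (the principal point, pixels), "rvec" (rotation vector, rad) and "tvec" (3), from world to camera coordinates, as OpenCV has them. Camera axes: x right, y down, z forward; pixel columns grow to the right and rows downward; lengths in m; the calibration is good to about 2 mm. A picture is of the moment at which its call begins. There is no depth.
- ctrl.sign_off(): hands the job in; it is judged then, once.
The state is a dict: "time": time; "qpos": joint angles; "dq": joint speeds; "joint_efforts": joint torques, N m; "eef_pos": TCP position; "tcp_rot": TCP orientation; "contact_force": force on the tool from outside, world axes, zero at the start; "wrist_torque": the same for the moment, N m; "opening": opening from 0.0 (shut) to 1.0 (fully open); "finger_force": force on a finger pad.
Only numpy, scipy, OpenCV 4.12 (cv2) and the standard library are available. Lean on these libraries where they do the work, as an engineer would, in place of code of your own. Each camera call takes 0.05 s, during which the arm holds its last target. There are 200 camera calls.

## Working session

There is one attempt and no reset: what is moved stays moved. The work goes in short steps, Python scripts to look and compute and a tool call to move; the robot and the scene stay as the last step left them, time stands still between calls to the robot, and variables do not carry over. Pictures are saved under pics/ and viewed, at most 10 in all, crops included, and the job is handed in when it is done.

Besides the shell and the picture viewer there is one more tool, called after ">>>" as name(argument=value, ...) on one line, values as JSON. jog_arm: Moves the arm, as the interface text tells. Its arguments: {"type":"object","properties":{"deltas":{"type":"string"},"gripper":{"type":"number"},"squeeze":{"type":"number"}},"required":["deltas"]}

```bash
mkdir -p pics; cat > h.py <<'E'
import numpy as np, cv2
from plant import get_state, cams, ctrl
def cam(n):
    c=cams.read_camera(n); R=cv2.Rodrigues(np.array(c["rvec"],float))[0]; t=np.array(c["tvec"],float).ravel()
    f=c["color"].shape[0]/2/np.tan(np.radians(c["vfov"])/2)
    return c["color"],f,c["cx"],c["cy"],R,t
def ray(C,u,v,z):
    _,f,cx,cy,R,t=C; o=-R.T@t; d=R.T@np.array([(u-cx)/f,(v-cy)/f,1]); return o+d*(z-o[2])/d[2]
def proj(C,p):
    _,f,cx,cy,R,t=C; q=R@np.array(p)+t; return np.array([cx+f*q[0]/q[2],cy+f*q[1]/q[2]])
E
python3 - <<'E'
from h import *
import pickle
for n in("scene","top"):
    C=cam(n); pickle.dump(C,open(n+".pkl","wb")); print(n,C[1:4],-C[4].T@C[5])
    cv2.imwrite(f"pics/{n}1.png",cv2.resize(C[0],(784,588),interpolation=cv2.INTER_CUBIC))
s=get_state();print(s["time"],s["eef_pos"],s["tcp_rot"],s["opening"],s["contact_force"])
E
```

```text
scene (np.float64(436.0978615491385), 281.20009270636575, 210.67369187128355) [-0.05163823 -0.7832367   0.83262177]
top (np.float64(380.9120284169338), 288.9998832500561, 207.70533071957112) [ 0.48463033 -0.14250454  1.18531784]
0.1 [0.1770432 0.6507459 0.2276865] [ 1.32538183e-01  9.91177333e-01 -1.01791259e-03 -2.96050752e-04] 0.9959732827999731 [-0.00708627  0.27817795 -0.60098159]
```

View pics/scene1.png

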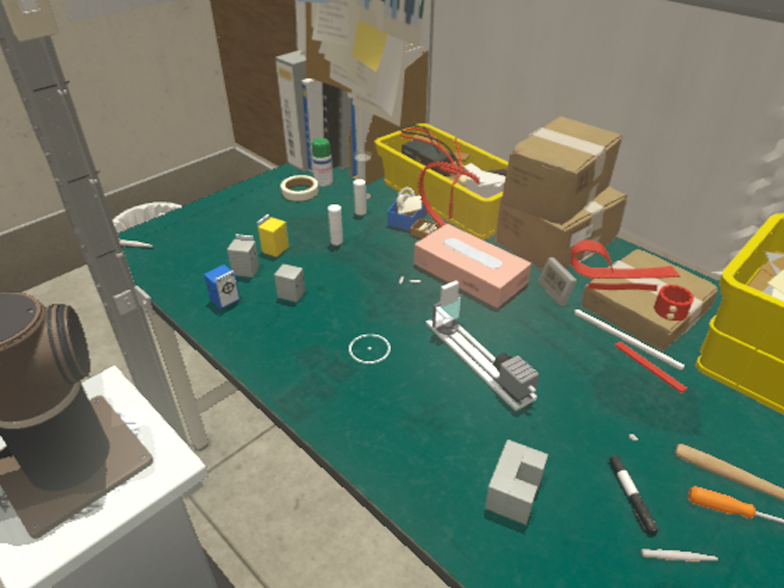

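View pics/top1.png

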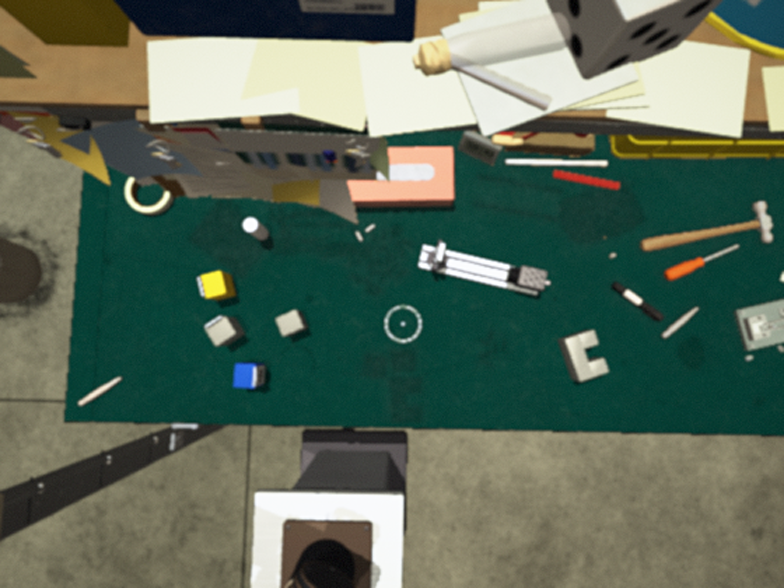

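The scene shows a grey block with a plate at (243,257) scene / (222,331) top, the plain grey block at (289,283) / (290,322), blue at (222,287) / (250,376), and yellow at (273,238) / (215,285). The ring is at (369,348) / (403,324), the mirror at (446,305) / (438,255), and the U-block at (518,480) / (585,356). The bar looks like the pale cylinder at (336,225) / (255,228), or the one at (360,197) in the scene.

Candidates for the target block are the blue, yellow, plain grey and plated grey ones. I choose the plated grey block at (222,331) in the top view and will check it in a close crop.

```bash
python3 - <<'E'
from h import *
import pickle
T=pickle.load(open("top.pkl","rb"));S=pickle.load(open("scene.pkl","rb"))
w=cam("wrist"); pickle.dump(w,open("wrist.pkl","wb")); print("wrist at",-w[4].T@w[5])
a=cv2.resize(T[0][215:260,135:225],None,fx=8.8,fy=8.8,interpolation=cv2.INTER_CUBIC)[:300,:800]
a=cv2.resize(T[0][210:260,135:225],(396,220),interpolation=cv2.INTER_CUBIC)
b=cv2.resize(T[0][165:215,295:395],(400,200),interpolation=cv2.INTER_CUBIC)
c=cv2.resize(S[0][155:225,140:225],(396,326),interpolation=cv2.INTER_CUBIC)
W=cv2.resize(w[0],(400,300))
o=np.zeros((560,800,3),np.uint8);o[:220,:396]=a;o[:200,400:800]=b;o[225:551,:396]=c;o[225:525,400:]=W
cv2.imwrite("pics/c2.png",o)
k=1/1.4
for n,u,v,z in[("ring",403,324,0),("tblock",222,331,.07),("plain",290,322,.062),("mirror",438,250,.118),("cam",530,277,.074),("bar",255,228,.095),("u",585,356,.058)]:
    print(n,ray(T,u*k,v*k,z).round(3))
print("tcp in top",proj(T,get_state()["eef_pos"])*1.4, proj(S,get_state()["eef_pos"])*1.4)
E
```

```text
wrist at [0.11063335 0.66987966 0.37327648]
ring [ 0.518 -0.152  0.   ]
tblock [0.493 0.225 0.07 ]
plain [0.515 0.086 0.062]
mirror [ 0.665 -0.218  0.118]
cam [ 0.62  -0.416  0.074]
bar [0.706 0.16  0.095]
u [ 0.457 -0.536  0.058]
tcp in top [-66.11275705 507.73101735] [-11.60305972 163.57684668]
```

View pics/c2.png

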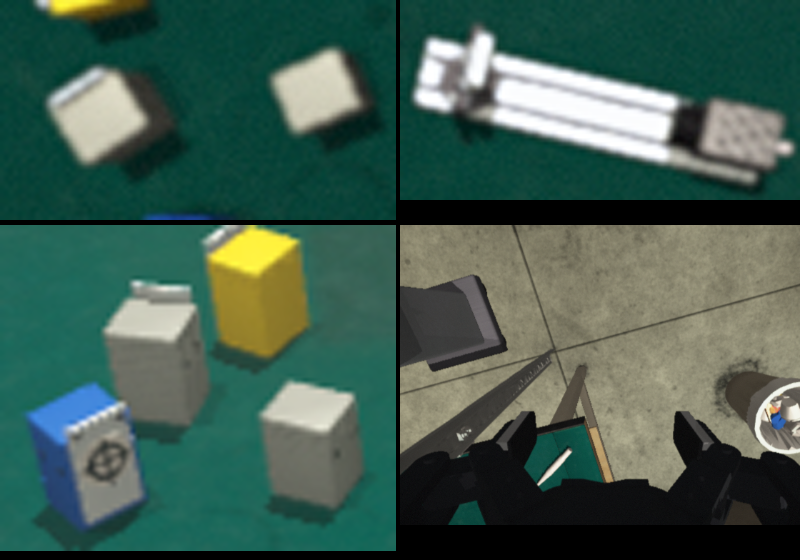

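The crop confirms it: the grey block carries a white plate on the side away from the robot, at yaw ≈ 35°. A grey post near the bench edge may stand in the straight path, so I'll triangulate it and measure the rest.

```bash
python3 - <<'E'
from h import *
import pickle
T=pickle.load(open("top.pkl","rb"));S=pickle.load(open("scene.pkl","rb"));W=pickle.load(open("wrist.pkl","rb"))
def pl(C,a,b,k):
    _,f,cx,cy,R,t=C; r=lambda p:R.T@np.array([(p[0]*k-cx)/f,(p[1]*k-cy)/f,1])
    n=np.cross(r(a),r(b));n/=np.linalg.norm(n); o=-R.T@t; return n,n@o
k=1/1.4
P=[pl(T,(40,487),(172,435),k),pl(S,(32,40),(125,300),k),]
n1,d1=P[0];n2,d2=P[1]; d=np.cross(n1,n2);d/=np.linalg.norm(d);
for z in(-.4,0,.3,.6): print("post z",z,np.linalg.solve([n1,n2,[0,0,1]],[d1,d2,z]).round(3))
print("post dir",d.round(3), "wrist nadir px",proj(W,-W[4].T@W[5]+[0,0,-1.])/1.4+[400,225])
im=T[0]; hsv=cv2.cvtColor(im,cv2.COLOR_BGR2HSV)
m=((hsv[...,2]>135)&(hsv[...,1]<70)).astype(np.uint8)
cs,_=cv2.findContours(m,cv2.RETR_EXTERNAL,cv2.CHAIN_APPROX_NONE)
for c in cs:
    (x,y),(w,h),a=cv2.minAreaRect(c); A=cv2.contourArea(c)
    if 60<A<3000 and 60<x<450 and 150<y<290: print(round(A),(round(x,1),round(y,1)),(round(w,1),round(h,1)),round(a,1),ray(T,x,y,.07).round(4), ray(T,x,y,0).round(4))
E
```

```text
post z -0.4 [ 0.258  0.35  -0.4  ]
post z 0 [0.261 0.355 0.   ]
post z 0.3 [0.264 0.359 0.3  ]
post z 0.6 [0.266 0.363 0.6  ]
post dir [-0.008 -0.012 -1.   ] wrist nadir px [605.28872245 308.98619154]
98 (70.4, 278.9) (4.2, 34.1) 56.3 [0.3654 0.4704 0.07  ] [0.3579 0.5089 0.    ]
538 (418.5, 253.5) (32.7, 22.2) 70.0 [ 0.4599 -0.534   0.07  ] [ 0.4584 -0.5586  0.    ]
264 (156.4, 235.0) (17.3, 17.2) 58.0 [0.4967 0.2312 0.07  ] [0.4974 0.2547 0.    ]
204 (206.1, 230.0) (14.3, 16.3) 66.8 [0.5143 0.0873 0.07  ] [0.5162 0.1018 0.    ]
102 (287.5, 231.0) (26.0, 25.0) 90.0 [ 0.5168 -0.15    0.07  ] [ 0.5188 -0.1505  0.    ]
198 (381.8, 198.3) (21.4, 12.4) 11.3 [ 0.6197 -0.4265  0.07  ] [ 0.6281 -0.4444  0.    ]
956 (342.1, 190.0) (86.4, 21.5) 13.4 [ 0.6414 -0.3087  0.07  ] [ 0.6513 -0.3191  0.    ]
91 (178.5, 160.0) (10.0, 11.0) 90.0 [0.7196 0.1777 0.07  ] [0.7343 0.1978 0.    ]
```

A vertical post stands at about (0.26, 0.355), between the arm and the work, so a straight sweep would hit it. I'll pull the arm in and up, swing past inside the post, then reach out.

>>> jog_arm(deltas="-0.4 -0.9 0.8 0 0 0; -0.4 -0.9 0.8 0 0 0; -0.4 -0.9 0.8 0 0 0; -0.4 -0.9 0.8 0 0 0; -0.4 -0.9 0.8 0 0 0; -0.4 -0.9 0.8 0 0 0; -0.4 -0.9 0.8 0 0 0; -0.4 -0.9 0.8 0 0 0; -0.4 -0.9 0.8 0 0 0; -0.4 -0.9 0.8 0 0 0; -0.4 -0.9 0.5 0 0 0; -0.4 -0.9 0.5 0 0 0; -0.4 -0.9 0.5 0 0 0; -0.4 -0.9 0.5 0 0 0")

```text
time: 1.9
eef_pos: [0.0649, 0.3985, 0.4289]
tcp_rot: [0.132, 0.991, -0.0, -0.0]
contact_force: [-0.5, 0.2, -0.4]
opening: 0.999
finger_force: 0.0
```

```bash
python3 -c "
from h import *
s=get_state();print(s['qpos'])"
```

```text
[ 1.15672377e+00 -4.20083313e-01  1.89232748e+00 -3.24083431e-05
  1.66985566e+00 -1.48306703e-01]
```

>>> jog_arm(deltas="-0.4 -0.9 0.4 0 0 0; -0.4 -0.9 0.4 0 0 0; -0.4 -0.9 0.4 0 0 0; -0.4 -0.9 0.4 0 0 0; -0.4 -0.9 0.4 0 0 0; -0.4 -0.9 0.4 0 0 0")

```text
time: 2.65
eef_pos: [0.0169, 0.2905, 0.4769]
tcp_rot: [0.133, 0.991, -0.0, -0.0]
contact_force: [-0.9, 0.5, -0.6]
opening: 1.0
finger_force: 0.0
```

```bash
python3 -c "
from h import *
s=get_state();print(s['qpos'],s['eef_pos'])
a=np.arctan2(s['eef_pos'][1],s['eef_pos'][0]);r=np.hypot(*s['eef_pos'][:2]);print(a,r)
p=np.array(s['eef_pos'][:2])
for i in range(18):
    c,q=np.cos(.065),np.sin(.065);n=np.array([c*p[0]+q*p[1],-q*p[0]+c*p[1]]);print(((n-p)/.02).round(2),end=' ');p=n
print(p)
C=cam('wrist');cv2.imwrite('pics/w3.png',C[0])"
```

```text
[ 1.15848937e+00 -6.87069578e-01  1.96450800e+00 -2.31299511e-05
  1.86435499e+00 -1.46501649e-01] [0.01694412 0.29052066 0.47691578]
1.5125390358605173 0.29101436133894365
[ 0.94 -0.09] [ 0.93 -0.15] [ 0.92 -0.21] [ 0.91 -0.27] [ 0.89 -0.32] [ 0.87 -0.38] [ 0.84 -0.44] [ 0.81 -0.49] [ 0.77 -0.54] [ 0.74 -0.59] [ 0.7  -0.64] [ 0.65 -0.68] [ 0.61 -0.72] [ 0.56 -0.76] [ 0.51 -0.8 ] [ 0.46 -0.83] [ 0.4  -0.86] [ 0.35 -0.88] [0.27410785 0.09774582]
```

View pics/w3.png

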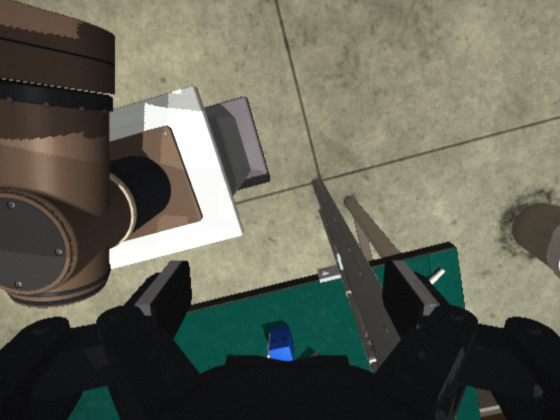

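The wrist view shows the post from (318,180) to (375,400), ahead of the fingers and outboard of them (+y is right). Its 0.44 m radius clears the gripper's 0.35 m, so I'll swing in.

>>> jog_arm(deltas="0.94 -0.09 0 0 0 -0.65; 0.93 -0.15 0 0 0 -0.65; 0.92 -0.21 0 0 0 -0.65; 0.91 -0.27 0 0 0 -0.65; 0.89 -0.32 0 0 0 -0.65; 0.87 -0.38 0 0 0 -0.65; 0.84 -0.44 0 0 0 -0.65; 0.81 -0.49 0 0 0 -0.65; 0.77 -0.54 0 0 0 -0.65; 0.74 -0.59 0 0 0 -0.65; 0.7 -0.64 0 0 0 -0.65; 0.65 -0.68 0 0 0 -0.65; 0.61 -0.72 0 0 0 -0.65; 0.56 -0.76 0 0 0 -0.65; 0.51 -0.8 0 0 0 -0.65; 0.46 -0.83 0 0 0 -0.65; 0.4 -0.86 0 0 0 -0.65; 0.35 -0.88 0 0 0 -0.65")

```text
time: 4.95
eef_pos: [0.275, 0.0977, 0.4764]
tcp_rot: [0.659, 0.752, -0.0, -0.0]
contact_force: [0.2, 0.1, -0.0]
opening: 0.999
finger_force: 0.0
```

>>> jog_arm(deltas="0.9 0.54 -0.9 0 0 -0.91; 0.9 0.54 -0.9 0 0 -0.91; 0.9 0.54 -0.9 0 0 -0.91; 0.9 0.54 -0.9 0 0 -0.91; 0.9 0.54 -0.9 0 0 -0.91; 0.9 0.54 -0.9 0 0 -0.91; 0.9 0.54 -0.9 0 0 -0.91; 0.9 0.54 -0.9 0 0 -0.91; 0.9 0.54 -0.9 0 0 -0.91; 0.9 0.54 -0.9 0 0 -0.91; 0.9 0.54 -0.9 0 0 -0.91; 0.9 0.54 -0.9 0 0 -0.91; 0 0 0 0 0 0")

```text
time: 6.58
eef_pos: [0.49, 0.2279, 0.258]
tcp_rot: [0.953, 0.303, -0.003, -0.0]
contact_force: [-0.4, -0.9, -1.0]
opening: 1.0
finger_force: 0.0
```

```bash
python3 -c "
from h import *
import pickle
s=get_state();print(s['qpos'],s['eef_pos'])
C=cam('wrist');pickle.dump(C,open('w4.pkl','wb'));cv2.imwrite('pics/w4.png',C[0]);print(-C[4].T@C[5])"
```

```text
[ 2.47518387e-01 -3.11559057e-02  1.87341068e+00 -4.98325750e-05
  1.30457988e+00  1.20337282e+00] [0.48999547 0.22788121 0.25803452]
[0.5469358  0.26855668 0.40328915]
```

View pics/w4.png

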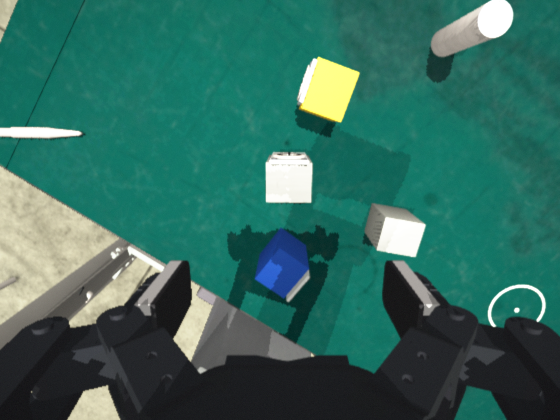

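The close view shows the target block's white top face at about (289,182). Its plate and target face sit on the upper edge at (290,156), and it's nearly aligned with the image. The blue block is at (284,265), the plain one at (398,235), and the ring dot at (516,310).

```bash
python3 - <<'E'
from h import *
import pickle
C=pickle.load(open('w4.pkl','rb'));T=pickle.load(open("top.pkl","rb"));S=pickle.load(open("scene.pkl","rb"))
hsv=cv2.cvtColor(C[0],cv2.COLOR_BGR2HSV)
m=((hsv[...,2]>215)&(hsv[...,1]<40)).astype(np.uint8)[140:215,250:330]
for r in range(0,75,3): 
    x=np.flatnonzero(m[r]); print(140+r,(x.min()+250,x.max()+250,len(x)) if len(x) else 0)
# bottom edge & side lines of top face
for n,u,v,z in[("ring dot w",516.5,310,0)]: print(n,ray(C,u,v,z))
for n,Q in (("UL",(266,167)),("UR",(312,167)),("LR",(312,203)),("LL",(265,203))): print(n,ray(C,*Q,.07).round(4))
# wrist ring fit
rm=((hsv[...,2]>180)&(hsv[...,1]<60)).astype(np.uint8); rm[:,:480]=0; rm[:275]=0;rm[350:]=0
p=np.argwhere(rm)[:,::-1]; e=cv2.fitEllipse(cv2.convexHull(p.astype(np.float32)));print("ring w",e,ray(C,*e[0],0))
for Cc,n,u,v in((T,"T",403/1.4,324/1.4),(S,"S",369/1.4,348.5/1.4)): print("ring",n,ray(Cc,u,v,0))
# tripled mirror/station in top
E
```

```text
140 0
143 0
146 0
149 0
152 0
155 (np.int64(273), np.int64(304), 22)
158 (np.int64(278), np.int64(300), 23)
161 (np.int64(269), np.int64(309), 41)
164 (np.int64(266), np.int64(311), 46)
167 (np.int64(266), np.int64(311), 46)
170 (np.int64(266), np.int64(311), 46)
173 (np.int64(266), np.int64(311), 46)
176 (np.int64(266), np.int64(311), 46)
179 (np.int64(266), np.int64(311), 46)
182 (np.int64(266), np.int64(311), 46)
185 (np.int64(266), np.int64(310), 45)
188 (np.int64(266), np.int64(310), 45)
191 (np.int64(266), np.int64(310), 45)
194 (np.int64(266), np.int64(310), 45)
197 (np.int64(266), np.int64(310), 45)
200 (np.int64(266), np.int64(310), 45)
203 0
206 0
209 0
212 0
ring dot w [ 0.51850157 -0.15200828  0.        ]
UL [0.493  0.2572 0.07  ]
UR [0.5205 0.2183 0.07  ]
LR [0.4895 0.1954 0.07  ]
LL [0.4605 0.2364 0.07  ]
ring w ((516.3505859375, 308.36871337890625), (46.286373138427734, 59.40724563598633), 67.83316802978516) [ 0.52024741 -0.14987848  0.        ]
ring T [ 0.51752189 -0.1516269   0.        ]
ring S [ 5.17045696e-01 -1.50865785e-01 -1.11022302e-16]
```

>>> jog_arm(deltas="0.1 0 -1 0 0 0; 0 0 -1 0 0 0; 0 0 -1 0 0 0; 0 0 -1 0 0 0; 0 0 -1 0 0 0; 0 0 -1 0 0 0; 0 0 -1 0 0 0; 0 0 -1 0 0 0; 0 0 -1 0 0 0; 0 0 -1 0 0 0; 0 0 -0.7 0 0 0; 0 0 0 0 0 0", gripper=1)

```text
time: 8.12
eef_pos: [0.491, 0.2274, 0.0453]
tcp_rot: [0.953, 0.302, -0.002, -0.0]
contact_force: [0.6, 0.1, 0.1]
opening: 1.0
finger_force: 0.0
```

>>> jog_arm(deltas="0 0 0 0 0 0; 0 0 0 0 0 0; 0 0 0 0 0 0; 0 0 0 0 0 0; 0 0 0 0 0 0; 0 0 0 0 0 0; 0 0 0 0 0 0; 0 0 0 0 0 0", gripper=0, squeeze=50)

```text
time: 9.12
eef_pos: [0.4933, 0.2283, 0.0482]
tcp_rot: [0.953, 0.302, 0.001, -0.0]
contact_force: [-1.6, 1.1, 5.0]
opening: 0.548
finger_force: 53.9
```

>>> jog_arm(deltas="0 0 0.5 0 0 0; 0 0 1 0 0 0; 0 0 1 0 0 0; 0 0 1 0 0 0; 0 0 1 0 0 0; 0 0 1 0 0 0; 0 0 0 0 0 0")

```text
time: 10.0
eef_pos: [0.4928, 0.2278, 0.1575]
tcp_rot: [0.953, 0.302, 0.001, 0.0]
contact_force: [0.7, -0.0, -5.2]
opening: 0.542
finger_force: 52.8
```

>>> jog_arm(deltas="0.07 -1 0 0 0 -0.55; 0.07 -1 0 0 0 -0.55; 0.07 -1 0 0 0 -0.55; 0.07 -1 0 0 0 -0.55; 0.07 -1 0 0 0 -0.55; 0.07 -1 0 0 0 -0.55; 0.07 -1 0 0 0 -0.55; 0.07 -1 0 0 0 -0.55; 0.07 -1 0 0 0 -0.55; 0.07 -1 0 0 0 -0.55; 0.07 -1 0 0 0 -0.55; 0.07 -1 0 0 0 -0.55; 0.07 -1 0 0 0 -0.55; 0.07 -1 0 0 0 -0.55; 0.07 -1 0 0 0 -0.55; 0.07 -1 0 0 0 -0.55; 0.07 -1 0 0 0 -0.55; 0.07 -1 0 0 0 -0.55; 0.07 -1 0 0 0 -0.55; 0 0 0 0 0 0")

```text
time: 12.5
eef_pos: [0.5193, -0.1538, 0.1571]
tcp_rot: [0.977, -0.215, 0.0, 0.0]
contact_force: [1.0, 1.0, -6.2]
opening: 0.549
finger_force: 52.9
```

```bash
python3 - <<'E'
from h import *
import pickle
o=np.zeros((420,800,3),np.uint8)
T=cam("top");C=cam("wrist");pickle.dump(C,open('w5.pkl','wb'));pickle.dump(T,open('t5.pkl','wb'))
o[:,:560]=C[0]
o[:240,560:]=cv2.resize(T[0][165:245,265:345],(240,240),interpolation=cv2.INTER_CUBIC)
cv2.imwrite('pics/w5.png',o);s=get_state();print(s['qpos'],s['eef_pos'],s['tcp_rot'],s['opening'])
E
```

```text
[-4.73190176e-01  6.40417281e-02  1.96935526e+00  6.12086777e-04
  1.10896447e+00  1.52936057e+00] [ 0.5189586  -0.15218883  0.1567636 ] [ 9.76759516e-01 -2.14337642e-01 -3.02037157e-04 -3.62734654e-04] 0.5492154076063126
```

View pics/w5.png

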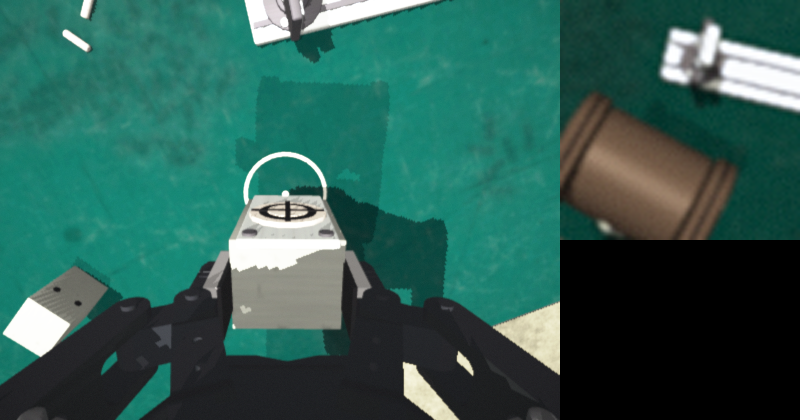

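The wrist view shows the block held with its target (287,211) towards the mirror (293,20). The ring lies behind it with its dot at (285,193). The block's near top edge runs from (232,328) to (341,328).

```bash
python3 - <<'E'
from h import *
import pickle
C=pickle.load(open('w5.pkl','rb'));T=pickle.load(open('t5.pkl','rb'))
print("dot",ray(C,285.5,193,0))
z=.157-.0482+.07
a,b=ray(C,232.5,328.5,z),ray(C,341,328.5,z); print(a,b,np.linalg.norm(a-b))
y=(a-b)[:2]; y/=np.linalg.norm(y); yaw=np.arctan2(y[1],y[0])-np.pi/2
x=np.array([np.cos(yaw),np.sin(yaw)]); c=(a+b)[:2]/2+.021*x; print("yaw",np.degrees(yaw),"centre",c, "target pt", ray(C,287,211,z-.022)[:2]-.027*x)
# rail edges in top image: bright pixels
im=T[0];hsv=cv2.cvtColor(im,cv2.COLOR_BGR2HSV);m=((hsv[...,2]>150)&(hsv[...,1]<60)).astype(np.uint8)
m[:, :295]=0;m[:160]=0;m[225:]=0;m[:,400:]=0
cs,_=cv2.findContours(m,cv2.RETR_EXTERNAL,cv2.CHAIN_APPROX_NONE);c=max(cs,key=cv2.contourArea)
r=cv2.minAreaRect(c);print(r);print([ (p.round(1),ray(T,*p,.01)[:2].round(4)) for p in cv2.boxPoints(r)])
# left end / axis line : rows of rail left part
for u in range(296,326,2):
    q=np.flatnonzero(m[:,u]);print(u,q.min() if len(q) else 0,q.max() if len(q) else 0,end=' | ')
E
```

```text
dot [ 0.51911512 -0.15077519  0.        ]
[ 0.50998175 -0.12135536  0.1788    ] [ 0.4897583 -0.165091   0.1788   ] 0.04818499812159741
yaw -24.81591539985865 centre [ 0.51893091 -0.15203696] target pt [ 0.51883975 -0.15213652]
((336.63262939453125, 188.80789184570312), (74.88385009765625, 21.050607681274414), 13.5704345703125)
[(array([297.8, 190.3], dtype=float32), array([ 0.6458, -0.1795])), (array([302.7, 169.8], dtype=float32), array([ 0.7107, -0.1936])), (array([375.5, 187.4], dtype=float32), array([ 0.6607, -0.4219])), (array([370.6, 207.8], dtype=float32), array([ 0.5962, -0.4067]))]
296 0 0 | 298 0 0 | 300 181 190 | 302 175 191 | 304 175 191 | 306 175 192 | 308 176 190 | 310 177 186 | 312 176 186 | 314 173 186 | 316 173 193 | 318 178 195 | 320 179 195 | 322 179 196 | 324 180 196 |
```

>>> jog_arm(deltas="0 0 -1 0 0 0; 0 0 -1 0 0 0; 0 0 -1 0 0 0; 0 0 -1 0 0 0; 0 0 -0.7 0 0 0; 0 0 -0.4 0 0 0; 0 0 -0.1 0 0 0; 0 0 0 0 0 0")

```text
time: 13.6
eef_pos: [0.5195, -0.1523, 0.0535]
tcp_rot: [0.977, -0.214, 0.0, 0.0]
contact_force: [0.9, -0.4, -5.4]
opening: 0.551
finger_force: 52.9
```

>>> jog_arm(deltas="0 0 -0.1 0 0 0; 0 0 -0.1 0 0 0; 0 0 -0.08 0 0 0; 0 0 0 0 0 0")

```text
time: 14.1
eef_pos: [0.5193, -0.1522, 0.0482]
tcp_rot: [0.977, -0.214, -0.0, 0.0]
contact_force: [-3.0, 1.8, 2.2]
opening: 0.552
finger_force: 53.7
```

Contact is made, so I'll release, pause, then rise.

>>> jog_arm(deltas="0 0 0 0 0 0; 0 0 0 0 0 0; 0 0 0 0 0 0; 0 0 0 0 0 0; 0 0 0 0 0 0; 0 0 0 0 0 0", gripper=1)

```text
time: 14.85
eef_pos: [0.5191, -0.1521, 0.0473]
tcp_rot: [0.977, -0.214, -0.0, -0.0]
contact_force: [0.2, -0.3, -0.6]
opening: 1.0
finger_force: 0.0
```

>>> jog_arm(deltas="0 0 1 0 0 0; 0 0 1 0 0 0; 0 0 1 0 0 0; 0 0 1 0 0 0; 0 0 1 0 0 0; 0 0 1 0 0 0; 0 0 1 0 0 0; 0 0 1 0 0 0; 0 0 1 0 0 0; 0 0 1 0 0 0; 0 0 0 0 0 0")

```text
time: 16.23
eef_pos: [0.52, -0.1526, 0.2495]
tcp_rot: [0.977, -0.214, 0.002, 0.001]
contact_force: [-0.0, -0.2, 0.3]
opening: 1.001
finger_force: 0.0
```

```bash
python3 - <<'E'
from h import *
import pickle
C=cam("wrist");pickle.dump(C,open('w6.pkl','wb'));cv2.imwrite('pics/w6.png',C[0]);s=get_state();print(s['time'],s['eef_pos'])
E
```

```text
16.275 [ 0.51936264 -0.15226123  0.24796398]
```

View pics/w6.png

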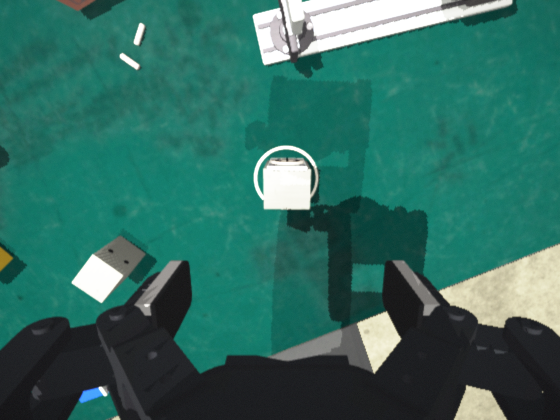

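The block stands inside the ring, top at (287,187), with its target plate facing the mirror foot at (293,30). Now I'll move so the mirror comes into view and refine its axis.

>>> jog_arm(deltas="0.8 -0.4 0 0 0 0.35; 0.8 -0.4 0 0 0 0.35; 0.8 -0.4 0 0 0 0.35; 0.8 -0.4 0 0 0 0.35; 0.8 -0.4 0 0 0 0.35; 0.8 -0.4 0 0 0 0.35; 0 0 0 0 0 0")

```text
time: 17.15
eef_pos: [0.6149, -0.2002, 0.2454]
tcp_rot: [0.994, -0.111, -0.001, -0.0]
contact_force: [-0.3, 0.8, -0.3]
opening: 0.998
finger_force: 0.0
```

```bash
python3 - <<'E'
from h import *
import pickle
C=cam("wrist");pickle.dump(C,open('w7.pkl','wb'));cv2.imwrite('pics/w7.png',cv2.resize(C[0],(800,600)));s=get_state();print(s['time'],s['eef_pos'],s['tcp_rot'],s['qpos'])
for p in[(.67,-.2227,.118),(.518,-.152,.07)]:print(proj(C,p),proj(C,p)/.7)
E
```

```text
17.2 [ 0.61450254 -0.19989276  0.24561976] [ 9.93851104e-01 -1.10714616e-01 -1.40649205e-03 -5.27929372e-04] [-4.71280393e-01  2.13444125e-01  1.63352930e+00 -3.92883800e-06
  1.29762384e+00  1.32140137e+00]
[299.5462146  130.13124986] [427.92316372 185.90178552]
[264.12917322 281.25664999] [377.32739031 401.79521428]
```

View pics/w7.png

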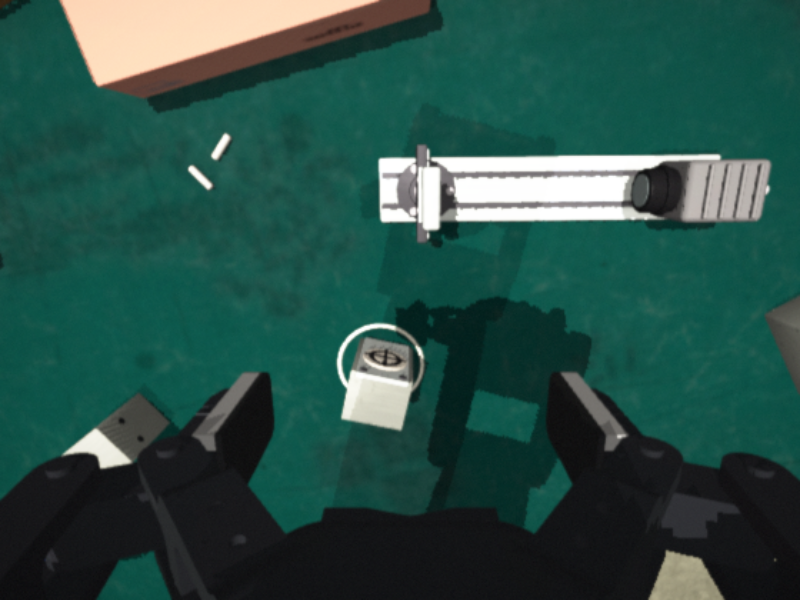

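The mirror stands upright on the rail, seen from above. The tab's top face spans (420–440, 167–228), and the rail runs from (380,158) and (381,222) to the camera, with its lens at (645,190).

```bash
python3 - <<'E'
from h import *
import pickle
C=pickle.load(open('w7.pkl','rb'));k=.7
im=C[0];hsv=cv2.cvtColor(im,cv2.COLOR_BGR2HSV)
m=((hsv[...,2]>170)&(hsv[...,1]<40))
# tab top: refine with bright rows/cols
g=hsv[...,2].astype(int)
print("row at v=120",g[120,285:315]);print("row 155",g[155,285:318]);print("col 301",g[108:165,301])
A=ray(C,301,138,.118);print("tab",A)
L1,L2=ray(C,380*k,158*k,.01),ray(C,720*k,155*k,.01);B1,B2=ray(C,381*k,222*k,.01),ray(C,640*k,221*k,.01)
d=L1-L2;d/=np.linalg.norm(d);e=B1-B2;e/=np.linalg.norm(e);print("dirs deg",np.degrees(np.arctan2(d[1],d[0])),np.degrees(np.arctan2(e[1],e[0])),"width",np.linalg.norm(L1-B1))
y=(d+e)/2;y/=np.linalg.norm(y);M=(L1+B1)/2-.037*y;print("axis from rail end",M)
q=ray(C,645*k,190*k,.048);print("lens dist",(A-q)[:2]@y[:2],"lat",np.cross(y[:2],(q-A)[:2]))
print("rail mid lateral of tab",np.cross(y[:2],(A-M)[:2]))
E
```

```text
row at v=120 [152 153 174 229 247 243 145 145 253 252 208 239 254 255 255 255 255 255
 255 255 255 253 234 157 125 120 122 119 127 145]
row 155 [137 135 135 131 126 119  82 125 226 236 195 235 253 255 255 255 255 254
 254 254 254 247 185  94  61  56  57  55  59  56  57  57  55]
col 301 [ 84  90 129 141 101  68  68  70 124 237 254 255 255 255 255 255 255 255
 255 255 255 255 255 255 255 255 255 255 255 255 255 255 255 255 255 255
 255 255 255 255 255 255 255 255 255 255 255 255 255 255 254 251 213 114
  55  55  59]
tab [ 0.66355491 -0.22254536  0.118     ]
dirs deg 77.74512050274704 77.48526817111528 width 0.050165862354725456
axis from rail end [ 0.66196215 -0.223997    0.01      ]
lens dist 0.15851659711712054 lat 0.000202260806255454
rail mid lateral of tab -0.0012443512256352653<stdin>:13: DeprecationWarning: Arrays of 2-dimensional vectors are deprecated. Use arrays of 3-dimensional vectors instead. (deprecated in NumPy 2.0)
<stdin>:14: DeprecationWarning: Arrays of 2-dimensional vectors are deprecated. Use arrays of 3-dimensional vectors instead. (deprecated in NumPy 2.0)
```

>>> jog_arm(deltas="0.8 -0.38 0 0 0 0; 0.8 -0.38 0 0 0 0; 0.82 -0.38 0 0 0 0.05; 0 0 -1 0 0 0; 0 0 -1 0 0 0; 0 0 -1 0 0 0; 0 0 -1 0 0 0; 0 0 -1 0 0 0; 0 0 -1 0 0 0; 0 0 -0.9 0 0 0; 0 0 -0.2 0 0 0; 0 0 0 0 0 0; 0 0 0 0 0 0")

```text
time: 18.82
eef_pos: [0.6642, -0.2233, 0.1066]
tcp_rot: [0.994, -0.108, 0.001, 0.0]
contact_force: [-0.3, -0.6, -0.5]
opening: 1.001
finger_force: 0.0
```

>>> jog_arm(deltas="0 0 -0.15 0 0 0; 0 0 0 0 0 0; 0 0 0 0 0 0; 0 0 0 0 0 0; 0 0 0 0 0 0; 0 0 0 0 0 0; 0 0 0 0 0 0; 0 0 0 0 0 0; 0 0 0 0 0 0; 0 0 0 0 0 0", gripper=0, squeeze=40)

```text
time: 20.08
eef_pos: [0.6634, -0.2236, 0.1026]
tcp_rot: [0.994, -0.108, 0.0, 0.001]
contact_force: [-2.2, -5.0, 2.6]
opening: 0.105
finger_force: 42.3
```

>>> jog_arm(deltas="0 0 0 0 0 -0.5; 0 0 0 0 0 -0.5; 0 0 0 0 0 -0.5; 0 0 0 0 0 -0.5; 0 0 0 0 0 -0.5; 0 0 0 0 0 -0.5; 0 0 0 0 0 -0.5; 0 0 0 0 0 -0.5; 0 0 0 0 0 -0.5; 0 0 0 0 0 -0.5; 0 0 0 0 0 -0.5; 0 0 0 0 0 -0.5; 0 0 0 0 0 -0.5; 0 0 0 0 0 -0.5; 0 0 0 0 0 -0.5; 0 0 0 0 0 -0.5; 0 0 0 0 0 -0.5; 0 0 0 0 0 -0.5; 0 0 0 0 0 -0.08; 0 0 0 0 0 0")

```text
time: 22.58
eef_pos: [0.663, -0.2241, 0.1026]
tcp_rot: [0.846, -0.533, 0.0, 0.001]
contact_force: [-2.7, -6.0, 1.4]
opening: 0.103
finger_force: 42.4
```

```bash
python3 - <<'E'
from h import *
import pickle
s=get_state();q=s['tcp_rot'];print(s['time'],s['eef_pos'],2*np.degrees(np.arctan2(q[1],q[0]))-90,s['finger_force'],s['contact_force'],s['wrist_torque'],s['opening'])
C=cam("wrist");T=cam("top");S=cam("scene");pickle.dump((C,T,S),open('w8.pkl','wb'))
o=np.zeros((480,800,3),np.uint8);o[:420,:480]=C[0][:,:480]
o[:240,480:]=cv2.resize(T[0][165:225,285:365],(320,240),interpolation=cv2.INTER_CUBIC)
o[240:,480:]=cv2.resize(S[0][195:255,235:315],(320,240),interpolation=cv2.INTER_CUBIC)
cv2.imwrite('pics/w8.png',o)
# block in w6 (released): near edge of top face
C=pickle.load(open('w6.pkl','rb'));h=cv2.cvtColor(C[0],cv2.COLOR_BGR2HSV);m=((h[...,2]>235)&(h[...,1]<40))[168:215,258:318].astype(np.uint8)
for r in range(0,47,4):
    x=np.flatnonzero(m[r]);print(168+r,x.min()+258 if len(x) else 0,x.max()+258 if len(x) else 0,end=' | ')
E
```

```text
22.575 [ 0.66299302 -0.22412087  0.10257809] -154.3914431172771 42.37252235412598 [-2.70922428 -6.01344279  1.44855938] [-0.90130695  0.46028925  0.06708107] 0.10265916758306008
168 258 307 | 172 263 309 | 176 264 309 | 180 264 309 | 184 264 309 | 188 258 309 | 192 258 309 | 196 260 309 | 200 264 308 | 204 264 308 | 208 281 282 | 212 0 0 |
```

View pics/w8.png

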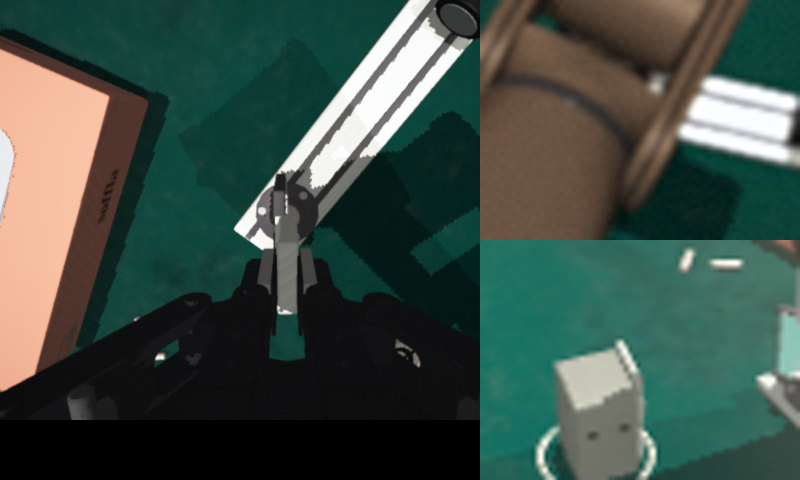

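The tab is held flat between the pads at (287,270) and has turned with the gripper. The block stands upright in the ring (scene crop, lower right). I'll recheck the required angle using the released block's pose.

```bash
python3 - <<'E'
from h import *
import pickle
C=pickle.load(open('w6.pkl','rb'))
a,b=ray(C,263.5,207.5,.07),ray(C,309.5,207.5,.07);y=(a-b)[:2];print(np.linalg.norm(y));yaw=np.arctan2(y[1],y[0])-np.pi/2
x=np.array([np.cos(yaw),np.sin(yaw)]);c=(a+b)[:2]/2+.021*x
for A in (np.array([.663,-.2235]),np.array([.662,-.2225])):
    t=c+.027*x;d=t-A;phi=np.degrees(np.arctan2(d[1],d[0]))
    th=(-102.4-(phi-360))/2
    l=np.radians(-102.4-2*(154.4-102.4));n=np.array([-np.sin(l),np.cos(l)])
    print(c,np.degrees(yaw),t,"theta",th,"target y in sightline",d@n)
E
```

```text
0.048025860790366255
[ 0.52065583 -0.15197478] -24.734799292336632 [ 0.54517869 -0.16327208] theta 52.33760855662271 target y in sightline -0.0015593538793373866
[ 0.52065583 -0.15197478] -24.734799292336632 [ 0.54517869 -0.16327208] theta 52.2424090427659 target y in sightline -0.0011082772982828957
```

>>> jog_arm(deltas="0 0 0 0 0 0; 0 0 0 0 0 0; 0 0 0 0 0 0; 0 0 0 0 0 0; 0 0 0 0 0 0; 0 0 0 0 0 0")

```text
time: 23.48
eef_pos: [0.663, -0.2241, 0.1026]
tcp_rot: [0.846, -0.533, 0.0, 0.001]
contact_force: [-3.1, -5.4, 3.0]
opening: 0.102
finger_force: 42.4
```

```bash
python3 -c "
from plant import ctrl;print(ctrl.sign_off())"
```

```text
the job is handed in; nothing more can be done
None
```

The job is handed in at 23.5 s, verdict not shown: by my measurements the target block stands released about 2 mm from the ring's centre facing the mirror, and the gripper holds the mirror at about 52°, with the line of sight passing about 1.5 mm from the target's centre.

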